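# Turn the leaf of the braces sample book

### The job

Turn the braces sample book on to its next page: first slide the wooden locomotive, left standing on the page beyond the spine, off the book onto the cart top, then swing the raised white leaf over its spine and press it flat on that page. Do it with fingertip pushes only, pinching and lifting nothing, keep the locomotive upright, turn the leaf gently without flinging it or letting it touch the locomotive, and leave the other things where they are.

Things in the scene. Friction and masses are not known exactly. Their poses are not given: they have to be found in the camera images.
- book: Open sample book, fixed on the cart top. Black cover 216 mm (x, along the spine) by 336 mm (y, across), 3 mm thick; a white page on each side, 12 to 150 mm off the spine (tabs to 162 mm), top 7 mm above the cart. Origin: cover centre, at cart level under the spine. The leaf starts on the -y side, must end on +y (robot's left). Rod axis 10.5 mm up; end blocks 17 mm high at x = -104 and 104 mm.
- leaf (a joint): Turn of the white leaf about the spine rod, rad: 0 flat on the -y page, 1.57 upright, 3.14 flat on the +y page. Starts raised part-way. Stiff pivot: it stays at any angle where it is left (about 1.5 N at the edge moves it). Leaf 6 mm thick, 196 mm along the spine, free edge 150 mm from the rod axis, with a tab 44 mm long (centred at the book's x = 0) standing out to 164 mm.
- leaf_tab (a point): Middle of the outer end of the leaf's index tab, 164 mm from the spine rod axis, half-way through the leaf's thickness.
- leaf_front: Front half (3 mm) of the leaf's thickness, the face that looks up at the start and ends face down. Origin on the spine rod axis at its middle, in the leaf's mid-plane; y points from the free edge towards the spine, z out of this face.
- leaf_back: Back half (3 mm) of the leaf's thickness, the face that looks down at the start and ends face up. Same origin and axes as leaf_front (z points into the leaf, away from this face).
- loco: Green wooden locomotive with plain wood wheels, loose on the +y page, roughly along the spine. 112 mm long (x, front +x), 54 mm wide over the wheels (y), 64 mm high, 0.11 to 0.22 kg. Its wheels (28 mm across, centred 34 mm ahead of and 36 mm behind the middle) do not turn: it slides. Origin: centre of its underside, level with the bottom of the wheels.
- swan: White porcelain swan, 110 mm long, 62 mm wide, 120 mm high, standing beyond the book. A bystander. Origin: centre of its underside.
- mirror: Blue plastic hand mirror lying flat, 210 mm long, 104 mm wide at its round glass, 10 mm thick, to the left of the book. A bystander. Origin: underside, near the middle of its length; x points to the glass end.
- jaw: Plaster study model of a jaw, 50 by 62 mm and 59 mm high, to the right of the book. A bystander. Origin: centre of its underside.
- case: Closed white retainer case, 72 by 66 by 28 mm, nearer the robot on the left. A bystander. Origin: centre of its underside.
- pot: Aluminium pencil pot with pencils, 76 mm across, 85 mm high (pencils to 170 mm), beyond the book to the left. A bystander. Origin: centre of its underside.
There are look-alikes about, which are no part of the job. What is shaped like the loco but purple or yellow is not meant.

How it is judged:
On the way, in this order (a step that is already met when the one before it is completed fails the run):
1. the locomotive stands upright on the cart top, wholly off the book (height (world z) of loco below 0.0015 m and angle between loco's own z axis and vertical below 0.04 rad and (y of loco in the frame of book above 0.185 m or x of loco in the frame of book above 0.125 m or x of loco in the frame of book below -0.125 m)), for 0.2 s.
2. the leaf lies flat on the page beyond the spine (value of joint leaf above 3.09 rad), for 0.2 s.
At the end, for the whole second after the job is handed in: The leaf lies flat on the +y page (within 0.05 rad); the locomotive stands upright and at rest with all four wheels on the cart top, off the book; swan, mirror, jaw model, retainer case and pencil pot are within 20 mm of where they were (all of step 1 and value of joint leaf above 3.09 rad and linear speed of loco below 0.01 m/s and distance of each of swan, mirror, jaw, case, pot from where it was at the start of the episode below 0.02 m); the robot touches nothing.
It fails at once if the locomotive is lifted or tipped over (height (world z) of loco above 0.022 m or angle between loco's own z axis and vertical above 0.6 rad).
It fails at once if the leaf strikes or pushes the locomotive (contact force between any of leaf_front, leaf_back and loco above 0.3 N).
It fails at once if the leaf is pinched between the fingers (contact force between the fingers and leaf_front above 1.5 N and contact force between the fingers and leaf_back above 1.5 N).
It fails at once if the leaf is flung or slammed (velocity of joint leaf above 4 rad/s or velocity of joint leaf below -4 rad/s).
It fails at once if a bystander is shoved away or the swan tipped (distance of any of swan, mirror, jaw, case, pot from where it was at the start of the episode above 0.03 m or angle between swan's own z axis and vertical above 0.3 rad).
It also fails if it takes over 64 s, if anything falls off the work surface, if the arm or the gripper's body presses on something with over 40 N, if the wrist force passes 120 N, or if a joint passes its speed limit or range.

### The arm

A 6-joint arm with a two-finger parallel gripper is mounted at the origin on the work surface. World frame = base frame: x ahead of the robot, y to its left, z up, the work surface at z = 0. Lengths are in m, angles in rad, forces in N, time in s.
With the tool pointing down it reaches from about 0.35 to 0.775 m from the base axis. Payload 7.3 kg.
Tool frame: the origin (TCP) lies between the finger pads; the fingertips stand 17 mm ahead of it and the grasp point (between the pads) lies 2 mm behind it; z points along the fingers, y is the line along which they close (so a half turn about z gives the same grasp; the last joint's range is limited). The gripper opens to 92 mm and grips with 3 to 60 N. Pads are 19 mm wide; open, the fingers measure 130 mm over their backs; the gripper's body (75 mm by 190 mm) begins 47 mm behind the grasp point.
Start: joints at [-1.481, 0.342, 1.524, -0, 1.275, -0.146], TCP at [0.123, -0.51, 0.244] pointing down, gripper open.
Joint ranges: [-2.53, 2.53], [-0.77, 2.02], [0.04, 2.7], [-1, 4.14], [0.28, 2.66], [-3.11, 3.11]. Speed limits (rad/s): [2.57, 2.57, 3.14, 3.14, 3.14, 3.14].

### API

Orientations are given as [roll, pitch, yaw] about the fixed x, y, z axes, in that order (R = Rz(yaw) Ry(pitch) Rx(roll)).
In Python, from cell import robot, optics gives the robot as it stands.
- The arm moves only by the tool play_rows, never from a script. Its argument "rows" is a list of rows, each a list of 7 numbers: the shift along the tool's x, y, z in cm, then the turn, a rotation vector about the tool's x, y, z in rad, then the opening, from 0 (shut) to 1 (fully open). In form: [[tx, ty, tz, wx, wy, wz, grip], ...]. A call has 1 to 20 rows; each row is the pose to reach, as a shift and turn from the pose commanded when the call began, along the tool's axes at that moment; what a row does not reach only later rows make up. A row lasts 1/10 s, in which the tool goes at most 50 mm and 8.59 degrees, less where a joint would pass 70% of its speed; a pose out of reach is approached as far as the arm can. A call with a gripper value outside its range is refused whole. The fingers move at their own pace and stop on an object; "squeeze" is the grip in N (left out, the last holds). Time passes only in rows, so rows that repeat a pose let the fingers close. It gives the time, the measured TCP pose, the force, the opening and the grip force at its end, in the units of the state.
- robot.observe(): the state, without advancing time (a new reading comes with each control period).
- optics.read_camera(name): name is "scene" or "top"; returns (picture, depth): 480x640x3 uint8, red, green, blue; 480x640 float32, m along the optical axis (not along the pixel's ray), 0 where there is no reading.
- optics.camera_model(name): a dict with "fx", "fy", "cx", "cy" (pixels), "origin" and "rotation" of the camera in the world. Camera axes: x right, y up, looking along -z (the intrinsics and any distortion apply to the point x, -y, -z); pixel columns grow to the right and rows downward; lengths in m; the calibration is good to about 2 mm. A picture is of the moment at which its call begins. camera_model takes no time and is no camera call.
- robot.hand_in(): hands the job in; it is judged then, once.
The state is a dict: "time": time; "qpos": joint angles; "qvel": joint speeds; "joint_efforts": joint torques, N m; "tool_pos": TCP position; "tool_rot": TCP orientation; "contact_force": force on the tool from outside, world axes, zero at the start; "torque": the same for the moment, N m; "opening": finger opening in m; "grip_force": force on a finger pad.
Only numpy, scipy, OpenCV 4.12 (cv2) and the standard library are available. Lean on these libraries where they do the work, as an engineer would, in place of code of your own. Each camera call takes 0.05 s, during which the arm holds its last target. There are 200 camera calls.

## Working session

There is one attempt and no reset: what is moved stays moved. The work goes in short steps, Python scripts to look and compute and a tool call to move; the robot and the scene stay as the last step left them, time stands still between calls to the robot, and variables do not carry over. Pictures are saved under pics/ and viewed, at most 10 in all, crops included, and the job is handed in when it is done.

Besides the shell and the picture viewer there is one more tool, called after "Emit:" as name(argument=value, ...) on one line, values as JSON. play_rows: Moves the arm, as the interface text tells. Its arguments: {"type":"object","properties":{"rows":{"type":"array"},"squeeze":{"type":"number"}},"required":["rows"]}

```bash
mkdir -p pics; cat > h.py <<'E'
import numpy as np, cv2
from cell import robot, optics
def shot(n,tag):
    p,d=optics.read_camera(n); cv2.imwrite(f'pics/{tag}.png',p[:,:,::-1]); np.save(f'pics/{tag}.npy',d); return p,d
def world(n,d):
    m=optics.camera_model(n); v,u=np.mgrid[:480,:640]
    x=(u-m['cx'])/m['fx']*d; y=(v-m['cy'])/m['fy']*d
    P=np.stack([x,-y,-d],-1)@np.array(m['rotation']).T+np.array(m['origin']); P[d==0]=np.nan
    return P
E
python3 - <<'E'
from h import *
for n in('scene','top'):
    shot(n,n+'0'); m=optics.camera_model(n); print({k:np.round(v,3).tolist() if k!='name' else v for k,v in m.items() if not isinstance(v,str)})
print(robot.observe())
E
```

```text
{'fx': 618.562, 'fy': 618.562, 'cx': 314.67, 'cy': 248.011, 'origin': [1.604, -0.218, 0.884], 'rotation': [0.919, 0.004, 1.336]}
{'fx': 545.059, 'fy': 545.059, 'cx': 319.208, 'cy': 249.002, 'origin': [0.414, 0.038, 1.295], 'rotation': [0.103, -0.011, -1.584]}
{'time': 0.1, 'qpos': array([-1.48099052e+00,  3.42621060e-01,  1.52490342e+00, -1.31009117e-05,
        1.27539921e+00, -1.46006977e-01]), 'qvel': array([ 0.00097348, -0.0019239 , -0.00301504, -0.00146099,  0.00012438,
        0.00044777]), 'joint_efforts': array([ 1.59192892e-03, -4.32006347e+01, -2.44694030e+01,  7.19582615e-02,
        5.26890904e-02, -4.74642491e-05]), 'tool_pos': array([ 0.1226417 , -0.51013183,  0.24313735]), 'tool_rot': array([-3.14027396e+00, -1.81255126e-04,  2.35816485e-01]), 'contact_force': array([ 0.08157438, -0.16643019, -0.39551678]), 'torque': array([0.01977134, 0.01919896, 0.02719337]), 'grip_force': 0.0, 'opening': 0.0919155798659767}
```

View pics/top0.png

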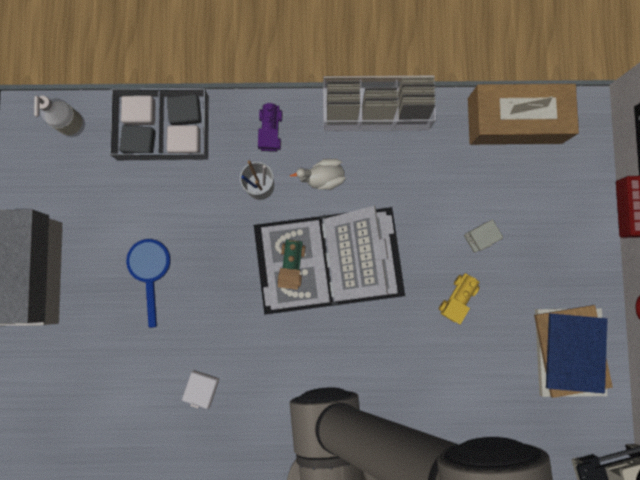

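View pics/scene0.png

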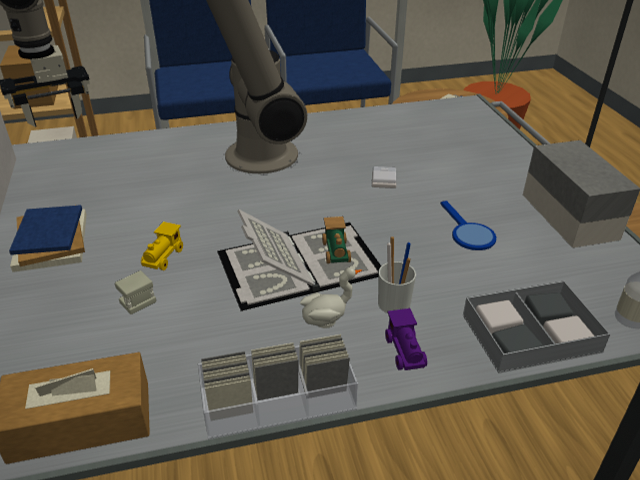

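The top view shows the book's cover corners near (255,225), (393,209), (403,296) and (265,312). The green loco is at about (290,262), the mirror at (149,265), the pot at (257,179), the swan at (322,175), the case at (200,390) and the jaw at (484,236). The scene view shows the leaf raised part-way, with its tab up.

```bash
python3 - <<'E'
s=open('h.py').read()
s=s.replace("np.array(m['rotation']).T","Rotation.from_euler('xyz',m['rotation']).as_matrix().T").replace("import numpy as np, cv2","import numpy as np, cv2\nfrom scipy.spatial.transform import Rotation")
open('h.py','w').write(s)
E
python3 - <<'E'
from h import *
p=cv2.imread('pics/top0.png'); W=world('top',np.load('pics/top0.npy'))
print('table',np.round(W[[350,350,200],[250,100,450]],3))
hsv=cv2.cvtColor(p,cv2.COLOR_BGR2HSV)
roi=np.zeros((480,640),bool); roi[195:325,240:420]=1
blk=roi&(hsv[...,2]<45)&(W[...,2]<0.012)
pts=W[blk][:,:2]; r=cv2.minAreaRect((pts*1000).astype(np.float32)); print('cover',r,cv2.boxPoints(r))
g=roi&(hsv[...,0]>40)&(hsv[...,0]<95)&(hsv[...,1]>60)&(W[...,2]>0.015)
print('green',g.sum(),W[g].min(0),W[g].max(0))
reg=np.zeros_like(roi); reg[225:305,265:318]=1
l=reg&(W[...,2]>0.018); q=W[l]; print('loco',l.sum(),cv2.minAreaRect((q[:,:2]*1000).astype(np.float32)),q[:,2].max())
for n,(a,b,c,d) in dict(mirror=(235,330,120,175),pot=(155,200,235,280),swan=(150,195,285,350),case=(368,412,178,222),jaw=(215,255,460,506)).items():
    m=np.zeros_like(roi); m[a:b,c:d]=1; m&=W[...,2]>0.005; q=W[m]; print(n,q.min(0).round(3),q.max(0).round(3))
# leaf
reg=np.zeros_like(roi); reg[200:305,322:400]=1; l=reg&(W[...,2]>0.02); q=W[l]; c=q.mean(0); u,s,v=np.linalg.svd(q-c,full_matrices=False); print('leaf',c,v,s,q[:,2].max(), q[q[:,2]>q[:,2].max()-.01].mean(0))
E
```

```text
table [[ 0.313  0.188  0.001]
 [ 0.318  0.537  0.001]
 [ 0.664 -0.295 -0.001]]
cover ((522.19091796875, 0.9235076904296875), (211.93539428710938, 331.7181701660156), 6.669403076171875) [[ 397.6774   153.35306]
 [ 436.20328 -176.1203 ]
 [ 646.70447 -151.50604]
 [ 608.1786   177.96732]]
green 337 [0.49964383 0.06522269 0.02892126] [0.56668904 0.10748863 0.0688747 ]
loco 1000 ((509.4129333496094, 88.3731689453125), (54.27000045776367, 113.75463104248047), 82.36975860595703) 0.0769050556254447
mirror [0.367 0.365 0.005] [0.586 0.492 0.019]
pot [0.664 0.117 0.005] [0.778 0.218 0.174]
swan [ 0.68  -0.052  0.005] [0.786 0.103 0.123]
case [0.176 0.254 0.005] [0.274 0.353 0.036]
jaw [ 0.535 -0.422  0.005] [ 0.625 -0.316  0.067]
leaf [ 0.52701054 -0.06174601  0.07090667] [[-0.9938534  -0.11057088 -0.00543069]
 [ 0.07904086 -0.74308697  0.66451057]
 [-0.077511    0.65999684  0.74725913]] [3.765066   2.87037347 0.13728892] 0.12605306231618507 [ 0.53329889 -0.11600719  0.11998216]
```

```bash
python3 -c "
import cv2
p=cv2.imread('pics/top0.png');cv2.imwrite('pics/c1.png',cv2.resize(p[195:325,240:420],None,fx=4,fy=4,interpolation=2))"
```

```text
(no output)
```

View pics/c1.png

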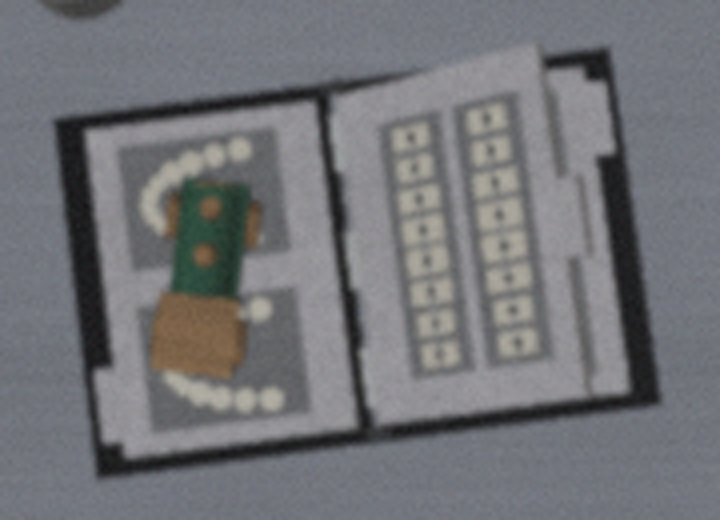

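The crop shows the cover squarely, the loco with its boiler toward +x (turned about -14° from the spine), and the leaf at about 0.73 rad. Plan: two spread fingertips behind the wheels push the loco along the book's +y, then the fingertips carry the leaf over.

```bash
cat >> h.py <<'E'
BC=np.array([.522,.001]); BY=np.deg2rad(6.7)
def b2w(x,y): return BC+np.array([[np.cos(BY),-np.sin(BY)],[np.sin(BY),np.cos(BY)]])@[x,y]
def w2b(x,y): return np.array([[np.cos(BY),np.sin(BY)],[-np.sin(BY),np.cos(BY)]])@(np.array([x,y])-BC)
def go(bx,by,ztip,yawy=BY):
    s=robot.observe(); R=Rotation.from_euler('xyz',s['tool_rot'])
    t=np.r_[b2w(bx,by),ztip+.017]
    d=R.inv().apply(t-s['tool_pos'])*100
    y=np.array([np.cos(yawy),np.sin(yawy),0]); z=np.array([0,0,-1]); T=Rotation.from_matrix(np.c_[np.cross(y,z),y,z])
    print('shift cm',d.round(2),'rot',(R.inv()*T).as_rotvec().round(3))
E
python3 -c "
from h import *
go(-.003,.022,.227);go(-.003,.022,.1)"
```

```text
shift cm [ 5.074e+01 -4.259e+01 -2.000e-02] rot [-1.000e-03 -1.000e-03 -1.452e+00]
shift cm [ 50.73 -42.57  12.68] rot [-1.000e-03 -1.000e-03 -1.452e+00]
```

Emit:
play_rows(rows=[[50.7, -42.6, 0, 0, 0, -1.452, 0.54], [50.7, -42.6, 0, 0, 0, -1.452, 0.54], [50.7, -42.6, 0, 0, 0, -1.452, 0.54], [50.7, -42.6, 0, 0, 0, -1.452, 0.54], [50.7, -42.6, 0, 0, 0, -1.452, 0.54], [50.7, -42.6, 0, 0, 0, -1.452, 0.54], [50.7, -42.6, 0, 0, 0, -1.452, 0.54], [50.7, -42.6, 0, 0, 0, -1.452, 0.54], [50.7, -42.6, 0, 0, 0, -1.452, 0.54], [50.7, -42.6, 0, 0, 0, -1.452, 0.54], [50.7, -42.6, 0, 0, 0, -1.452, 0.54], [50.7, -42.6, 0, 0, 0, -1.452, 0.54], [50.7, -42.6, 0, 0, 0, -1.452, 0.54], [50.7, -42.6, 0, 0, 0, -1.452, 0.54], [50.7, -42.6, 0, 0, 0, -1.452, 0.54], [50.7, -42.6, 0, 0, 0, -1.452, 0.54], [50.7, -42.6, 0, 0, 0, -1.452, 0.54], [50.7, -42.6, 0, 0, 0, -1.452, 0.54]])

```text
time: 1.9
tool_pos: [0.5156, 0.0209, 0.2439]
tool_rot: [3.142, 0.0, 1.686]
contact_force: [1.5, 0.1, 0.5]
opening: 0.0497
grip_force: 0.0
```

```bash
python3 -c "
from h import *
go(-.003,.022,.022);go(-.003,.2,.022)"
```

```text
shift cm [ 0.16  0.1  20.49] rot [ 0.     0.    -0.002]
shift cm [17.96  0.07 20.49] rot [ 0.     0.    -0.002]
```

Emit:
play_rows(rows=[[0.1, 0, 5, 0, 0, 0, 0.54], [0.1, 0, 9, 0, 0, 0, 0.54], [0.1, 0, 12, 0, 0, 0, 0.54], [0.1, 0, 15, 0, 0, 0, 0.54], [0.1, 0, 17, 0, 0, 0, 0.54], [0.1, 0, 19, 0, 0, 0, 0.54], [0.1, 0, 20, 0, 0, 0, 0.54], [0.1, 0, 20.4, 0, 0, 0, 0.54], [0.1, 0, 20.4, 0, 0, 0, 0.54]])

```text
time: 2.8
tool_pos: [0.5161, 0.0228, 0.0399]
tool_rot: [3.142, 0.0, 1.687]
contact_force: [0.1, 0.5, -0.4]
opening: 0.0493
grip_force: 0.0
```

```bash
python3 -c "
from h import *
shot('scene','s1');p=cv2.imread('pics/s1.png');cv2.imwrite('pics/s1c.png',cv2.resize(p[150:330,190:430],None,fx=3,fy=3,interpolation=2))
go(-.003,.190,.022)"
```

```text
shift cm [ 1.677e+01 -1.000e-02  1.300e-01] rot [ 0.001  0.    -0.   ]
```

View pics/s1c.png

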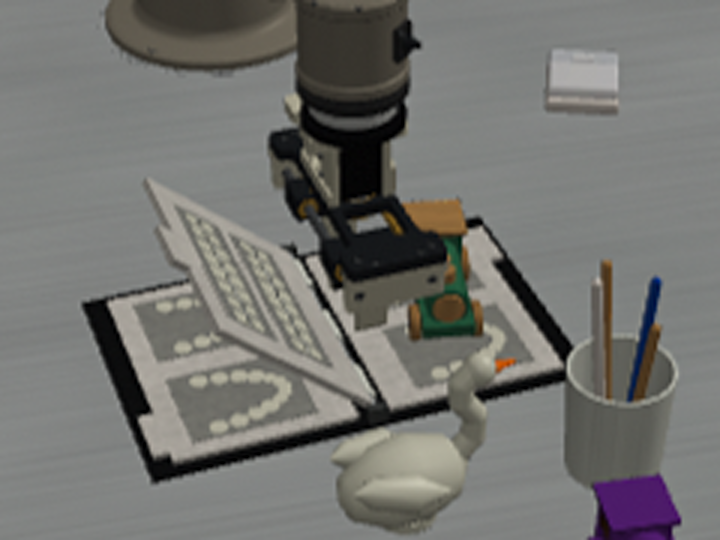

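The fingers stand between the spine and the loco, clear of the leaf, so I can start pushing.

Emit:
play_rows(rows=[[0.5, 0, 0.1, 0, 0, 0, 0.54], [1, 0, 0.1, 0, 0, 0, 0.54], [1.5, 0, 0.1, 0, 0, 0, 0.54], [2, 0, 0.1, 0, 0, 0, 0.54], [2.5, 0, 0.1, 0, 0, 0, 0.54], [3, 0, 0.1, 0, 0, 0, 0.54], [3.5, 0, 0.1, 0, 0, 0, 0.54], [4, 0, 0.1, 0, 0, 0, 0.54], [4.5, 0, 0.1, 0, 0, 0, 0.54], [5, 0, 0.1, 0, 0, 0, 0.54], [5.5, 0, 0.1, 0, 0, 0, 0.54], [6, 0, 0.1, 0, 0, 0, 0.54], [6.5, 0, 0.1, 0, 0, 0, 0.54], [7, 0, 0.1, 0, 0, 0, 0.54]])

```text
time: 4.25
tool_pos: [0.5078, 0.093, 0.0387]
tool_rot: [-3.142, 0.0, 1.688]
contact_force: [1.3, -2.6, 0.8]
opening: 0.0498
grip_force: 1.4
```

```bash
python3 -c "
from h import *
for n in('scene','top'): shot(n,n+'2')
a=cv2.imread('pics/scene2.png')[150:330,190:430];b=cv2.imread('pics/top2.png')[190:325,210:390]
cv2.imwrite('pics/c2.png',np.hstack([cv2.resize(a,(400,300)),cv2.resize(b,(400,300))]))
go(-.003,.190,.022)"
```

```text
shift cm [ 9.65  0.06 -0.03] rot [-0.    -0.     0.001]
```

View pics/c2.png

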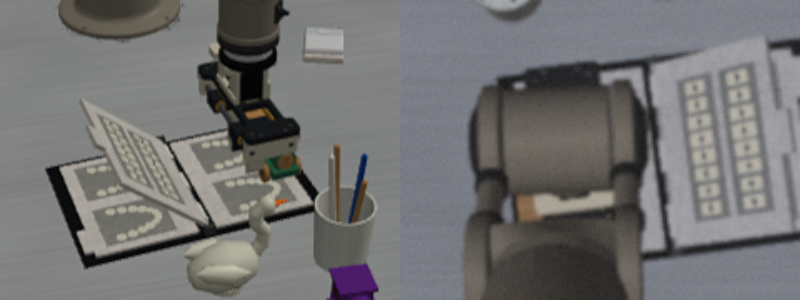

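The loco stands upright and follows the fingers. I'll continue off the book.

Emit:
play_rows(rows=[[0.5, 0, 0, 0, 0, 0, 0.54], [1, 0, 0, 0, 0, 0, 0.54], [1.5, 0, 0, 0, 0, 0, 0.54], [2, 0, 0, 0, 0, 0, 0.54], [2.5, 0, 0, 0, 0, 0, 0.54], [3, 0, 0, 0, 0, 0, 0.54], [3.5, 0, 0, 0, 0, 0, 0.54], [4, 0, 0, 0, 0, 0, 0.54], [4.5, 0, 0, 0, 0, 0, 0.54], [5, 0, 0, 0, 0, 0, 0.54], [5.5, 0, 0, 0, 0, 0, 0.54], [6, 0, 0, 0, 0, 0, 0.54], [6.5, 0, 0, 0, 0, 0, 0.54], [7, 0, 0, 0, 0, 0, 0.54], [7.5, 0, 0, 0, 0, 0, 0.54], [8, 0, 0, 0, 0, 0, 0.54], [8.5, 0, 0, 0, 0, 0, 0.54], [9, 0, 0, 0, 0, 0, 0.54], [9.5, 0, 0, 0, 0, 0, 0.54], [10, 0, 0, 0, 0, 0, 0.54]])

```text
time: 6.35
tool_pos: [0.4961, 0.1924, 0.0387]
tool_rot: [-3.142, 0.0, 1.688]
contact_force: [-0.1, -1.1, -0.4]
opening: 0.0496
grip_force: 0.6
```

```bash
python3 -c "
from h import *
for n in('scene','top'): shot(n,n+'3')
a=cv2.imread('pics/scene3.png')[150:330,190:430]
cv2.imwrite('pics/c3.png',cv2.resize(a,None,fx=3,fy=3))
go(-.003,.16,.2);go(0,-.160,.2)"
```

```text
shift cm [ -3.34   0.04 -17.83] rot [ 0.    -0.     0.001]
shift cm [-35.34   0.32 -17.83] rot [ 0.    -0.     0.001]
```

View pics/c3.png

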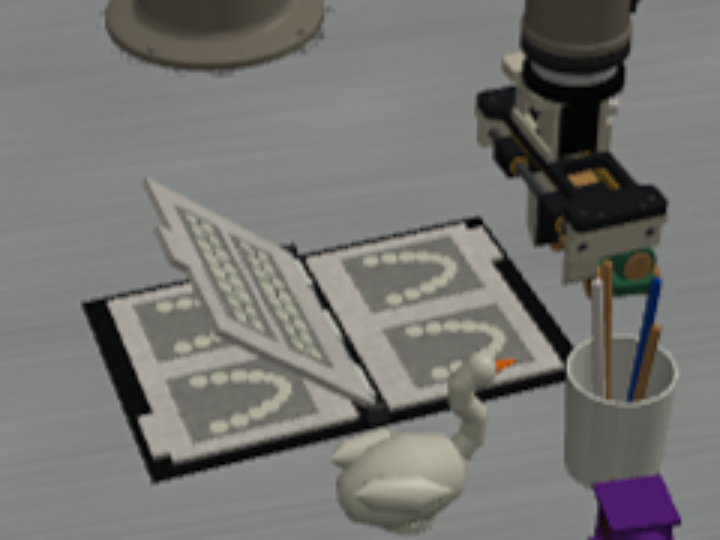

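The loco is past the cover edge and upright. Next: back off, rise, and cross to the leaf's far side while checking the loco.

Emit:
play_rows(rows=[[-1.5, 0, 0, 0, 0, 0, 0.54], [-3, 0, -1, 0, 0, 0, 0.54], [-4, 0, -5, 0, 0, 0, 0.3], [-5, 0, -10, 0, 0, 0, 0], [-6, 0, -14, 0, 0, 0, 0], [-7, 0, -18, 0, 0, 0, 0], [-11, 0, -18, 0, 0, 0, 0], [-15, 0.1, -18, 0, 0, 0, 0], [-19, 0.2, -18, 0, 0, 0, 0], [-23, 0.3, -18, 0, 0, 0, 0], [-27, 0.3, -18, 0, 0, 0, 0], [-31, 0.3, -18, 0, 0, 0, 0], [-34, 0.3, -18, 0, 0, 0, 0], [-36, 0.3, -18, 0, 0, 0, 0], [-37, 0.3, -18, 0, 0, 0, 0], [-37, 0.3, -18, 0, 0, 0, 0]])

```text
time: 8.05
tool_pos: [0.5418, -0.1769, 0.219]
tool_rot: [3.141, 0.0, 1.685]
contact_force: [0.7, 0.6, -0.0]
opening: 0.0006
grip_force: 0.0
```

```bash
python3 - <<'E'
from h import *
p,d=shot('top','top4'); W=world('top',d)
B=(W[...,:2]-BC)@np.array([[np.cos(BY),-np.sin(BY)],[np.sin(BY),np.cos(BY)]])
m=(B[...,1]>.12)&(B[...,1]<.33)&(abs(B[...,0])<.12)&(W[...,2]>.012)&(W[...,2]<.12)
q=np.c_[B[m]*1000]; print('loco in book',m.sum(),cv2.minAreaRect(q.astype(np.float32)),W[m][:,2].max(),q.min(0),q.max(0))
p2,d2=shot('scene','scene4'); W=world('scene',d2)
B=(W[...,:2]-BC)@np.array([[np.cos(BY),-np.sin(BY)],[np.sin(BY),np.cos(BY)]])
m=(B[...,1]<.02)&(B[...,1]>-.155)&(abs(B[...,0])<.13)&(W[...,2]>.02)&(W[...,2]<.14)
t=np.arctan2(W[m][:,2]-.0105,-B[m][:,1]);print('leaf ang',np.median(t))
print(robot.observe()['tool_pos']); go(0,-.155,.085)
a=p2[150:330,190:430];cv2.imwrite('pics/c4.png',cv2.resize(a,None,fx=3,fy=3)[...,::-1])
E
```

```text
loco in book 1072 ((-4.460319519042969, 187.65469360351562), (181.8387451171875, 133.72799682617188), 0.6190803647041321) 0.0689910129899507 [-94.83391037 120.4880711 ] [ 86.8983097  254.85136348]
leaf ang 0.7588122148124785
[ 0.5419186  -0.17484684  0.21894039]
shift cm [ 2.19  0.07 11.69] rot [-0. -0. -0.]
```

View pics/c4.png

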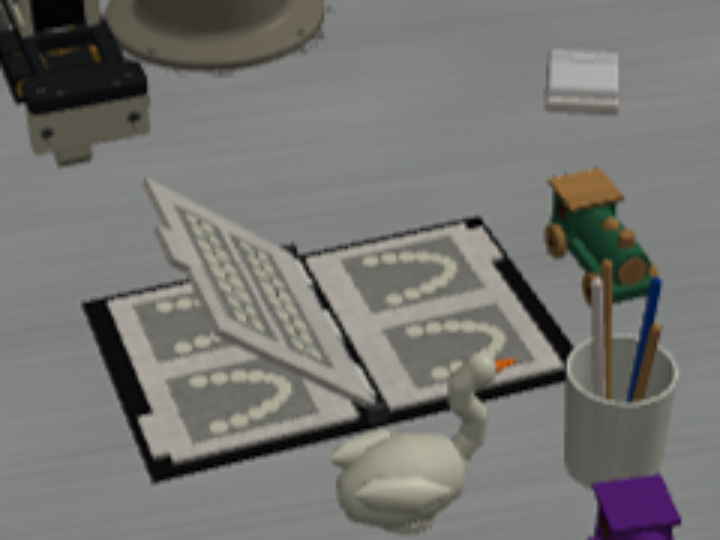

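The loco stands clear of the cover with no tilt, its far side at about book y 0.255. The leaf still stands at about 0.745 rad, with its tab at (165,235) in the crop. Next I'll tabulate the arc.

```bash
python3 - <<'E'
import numpy as np
for th in np.r_[.72:1.58:.085,1.65:3.15:.08,3.1416]:
    if th<1.5708: y=-.164*np.cos(th); z=.0105+.164*np.sin(th)-.035
    else:
        f=th-1.5708; y=.13*np.sin(f)-.003*np.cos(f); z=.0105+.13*np.cos(f)+.003*np.sin(f)
    print(round(th,2),round((y-.0095+.1769)*100,1),round((.202-z)*100,1))
E
```

```text
0.72 4.4 11.8
0.8 5.4 10.8
0.89 6.4 9.9
0.97 7.5 9.1
1.06 8.7 8.3
1.14 10.0 7.7
1.23 11.3 7.2
1.31 12.6 6.8
1.4 14.0 6.5
1.48 15.3 6.3
1.57 16.7 6.3
1.65 17.5 6.2
1.73 18.5 6.3
1.81 19.5 6.4
1.89 20.5 6.7
1.97 21.5 7.1
2.05 22.5 7.5
2.13 23.4 8.0
2.21 24.3 8.5
2.29 25.1 9.2
2.37 25.8 9.9
2.45 26.6 10.6
2.53 27.2 11.4
2.61 27.8 12.3
2.69 28.3 13.2
2.77 28.7 14.2
2.85 29.1 15.1
2.93 29.4 16.1
3.01 29.6 17.1
3.09 29.7 18.2
3.14 29.7 18.9
```

Emit:
play_rows(rows=[[0, 0, 4, 0, 0, 0, 0], [0, 0, 8, 0, 0, 0, 0], [0, 0, 11, 0, 0, 0, 0], [0, 0, 11.7, 0, 0, 0, 0], [1.5, 0, 11.7, 0, 0, 0, 0], [2.5, 0, 11.7, 0, 0, 0, 0], [3.2, 0, 11.7, 0, 0, 0, 0]])

```text
time: 8.85
tool_pos: [0.5394, -0.142, 0.1036]
tool_rot: [3.139, 0.001, 1.689]
contact_force: [1.0, 0.2, -0.6]
opening: 0.0004
grip_force: 0.0
```

Emit:
play_rows(rows=[[0.6, 0, 0, 0, 0, 0, 0], [1.2, 0, 0, 0, 0, 0, 0], [1.7, 0, -0.4, 0, 0, 0, 0], [2.2, 0, -0.9, 0, 0, 0, 0], [2.7, 0, -1.4, 0, 0, 0, 0], [3.2, 0, -1.8, 0, 0, 0, 0], [3.8, 0, -2.2, 0, 0, 0, 0], [4.3, 0, -2.6, 0, 0, 0, 0], [4.9, 0, -3, 0, 0, 0, 0], [5.5, 0, -3.4, 0, 0, 0, 0], [6.1, 0, -3.7, 0, 0, 0, 0], [6.8, 0, -4, 0, 0, 0, 0], [7.4, 0, -4.3, 0, 0, 0, 0], [8.1, 0, -4.5, 0, 0, 0, 0]])

```text
time: 10.25
tool_pos: [0.5288, -0.0622, 0.1467]
tool_rot: [-3.141, -0.0, 1.688]
contact_force: [-0.8, -2.0, 1.4]
opening: 0.0002
grip_force: 0.9
```

```bash
python3 - <<'E'
from h import *
s=robot.observe(); print(w2b(*s['tool_pos'][:2]),s['tool_pos'][2]-.017,s['contact_force'])
p,d=shot('scene','scene5')
cv2.imwrite('pics/c5.png',cv2.resize(p[110:330,170:430],None,fx=2.3,fy=2.3)[...,::-1])
E
```

```text
[-0.00064017 -0.0635674 ] 0.12969451363988893 [-0.79351823 -2.01652793  1.36714491]
```

View pics/c5.png

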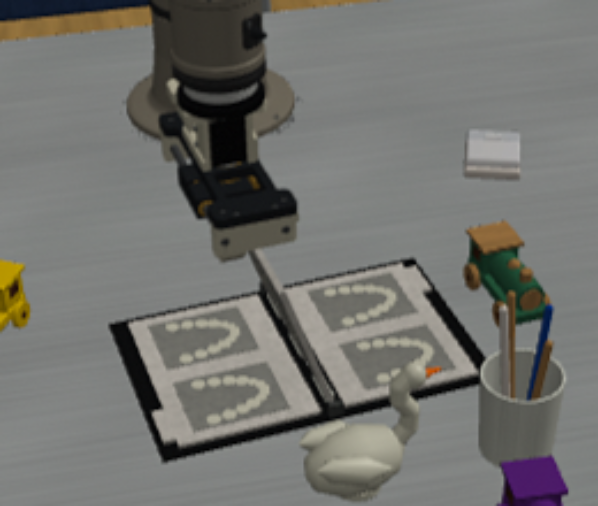

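The leaf is rising with the finger and is now at about 1.25 rad, nearly upright. The loco is well clear, so I'll continue over the top.

Emit:
play_rows(rows=[[0.7, 0, -0.2, 0, 0, 0, 0], [1.4, 0, -0.4, 0, 0, 0, 0], [2.1, 0, -0.6, 0, 0, 0, 0], [2.8, 0, -0.7, 0, 0, 0, 0], [3.5, 0, -0.8, 0, 0, 0, 0], [4.2, 0, -0.9, 0, 0, 0, 0], [4.9, 0, -0.9, 0, 0, 0, 0], [5.5, 0, -1, 0, 0, 0, 0], [6.2, 0, -1, 0, 0, 0, 0], [7.2, 0, -0.9, 0, 0, 0, 0], [8.2, 0, -0.8, 0, 0, 0, 0], [9.2, 0, -0.5, 0, 0, 0, 0], [10.2, 0, -0.1, 0, 0, 0, 0], [11.2, 0, 0.3, 0, 0, 0, 0], [12.1, 0, 0.8, 0, 0, 0, 0], [13, 0, 1.3, 0, 0, 0, 0], [13.8, 0, 2, 0, 0, 0, 0], [14.5, 0, 2.7, 0, 0, 0, 0]])

```text
time: 12.1
tool_pos: [0.5121, 0.0819, 0.1191]
tool_rot: [-3.142, -0.0, 1.688]
contact_force: [-0.8, -0.4, 1.8]
opening: 0.0004
grip_force: 0.4
```

```bash
python3 - <<'E'
from h import *
s=robot.observe(); print(w2b(*s['tool_pos'][:2]),s['tool_pos'][2]-.017,s['contact_force'])
p,d=shot('scene','scene6')
cv2.imwrite('pics/c6.png',cv2.resize(p[110:330,170:430],None,fx=2.3,fy=2.3)[...,::-1])
E
```

```text
[-0.00040788  0.08152679] 0.10208715215301686 [-0.80662736 -0.36318913  1.79271957]
```

View pics/c6.png

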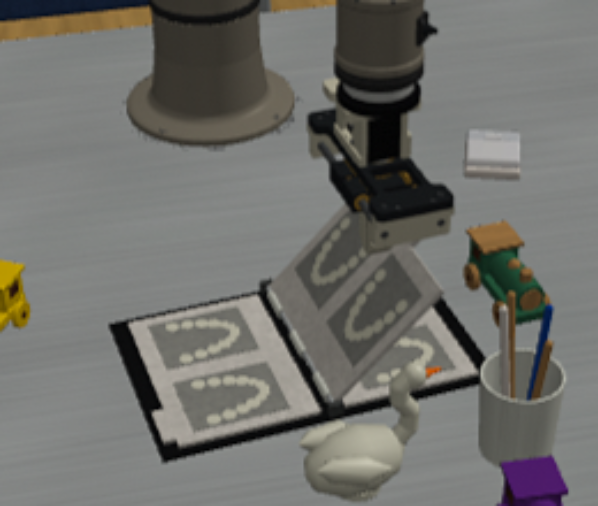

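The leaf is at about 2.37 rad, following the fingertip and clear of the loco. I'll finish the arc and press.

Emit:
play_rows(rows=[[0.4, 0, 0.4, 0, 0, 0, 0], [0.8, 0, 0.8, 0, 0, 0, 0], [1.4, 0, 1.6, 0, 0, 0, 0], [2, 0, 2.4, 0, 0, 0, 0], [2.5, 0, 3.3, 0, 0, 0, 0], [2.9, 0, 4.2, 0, 0, 0, 0], [3.3, 0, 5.2, 0, 0, 0, 0], [3.6, 0, 6.2, 0, 0, 0, 0], [3.7, 0, 7, 0, 0, 0, 0], [3.8, 0, 7.8, 0, 0, 0, 0], [3.8, 0, 8.4, 0, 0, 0, 0], [3.8, 0, 8.8, 0, 0, 0, 0], [3.8, 0, 9, 0, 0, 0, 0], [3.8, 0, 9.1, 0, 0, 0, 0], [3.8, 0, 9.1, 0, 0, 0, 0]])

```text
time: 13.65
tool_pos: [0.5078, 0.1188, 0.0304]
tool_rot: [3.141, 0.0, 1.688]
contact_force: [-7.1, -0.2, 17.4]
opening: 0.0006
grip_force: 8.8
```

```bash
python3 - <<'E'
from h import *
s=robot.observe(); print(w2b(*s['tool_pos'][:2]),s['tool_pos'][2]-.017,s['contact_force'])
E
```

```text
[-0.00040623  0.11865804] 0.01344942066443297 [-7.07122748 -0.19184158 17.42567277]
```

Emit:
play_rows(rows=[[0, 0, -0.5, 0, 0, 0, 0], [0, 0, -2, 0, 0, 0, 0], [0, 0, -5, 0, 0, 0, 0], [-3, 0, -9, 0, 0, 0, 0], [-7, 0, -13, 0, 0, 0, 0], [-12, 0, -16, 0, 0, 0, 0], [-17, 0, -18, 0, 0, 0, 0], [-22, 0, -18, 0, 0, 0, 0], [-27, 0, -18, 0, 0, 0, 0], [-32, 0, -18, 0, 0, 0, 0], [-36, 0, -18, 0, 0, 0, 0], [-36, 0, -18, 0, 0, 0, 0]])

```text
time: 14.85
tool_pos: [0.5496, -0.2444, 0.2083]
tool_rot: [3.141, 0.002, 1.683]
contact_force: [-0.1, -0.0, -0.6]
opening: 0.0004
grip_force: 0.0
```

```bash
python3 - <<'E'
from h import *
p,d=shot('top','top7'); W=world('top',d); q,e=shot('scene','scene7'); W2=world('scene',e)
Rb=np.array([[np.cos(BY),-np.sin(BY)],[np.sin(BY),np.cos(BY)]])
for X in(W,W2):
  B=(X[...,:2]-BC)@Rb
  for a,b in((.03,.05),(.08,.1),(.12,.14),(.15,.16)):
    m=(B[...,1]>a)&(B[...,1]<b)&(abs(B[...,0])<(.015 if a>.14 else .08)); print(a,np.median(X[m][:,2]).round(4),m.sum())
m=(B[...,1]>.185)&(B[...,1]<.27)&(abs(B[...,0])<.1)&(X[...,2]>.02); print(B[m].min(0),B[m].max(0))
W0=world('top',np.load('pics/top0.npy'))
for n,(a,b,c,f) in dict(mirror=(235,330,120,175),pot=(155,200,235,280),swan=(150,195,285,350),case=(368,412,178,222),jaw=(215,255,460,506)).items():
    g=lambda V:V[a:b,c:f][V[a:b,c:f,2]>.005].mean(0); print(n,(g(W)-g(W0)).round(4))
print(robot.observe()['contact_force'])
cv2.imwrite('pics/c7.png',np.hstack([cv2.resize(q[140:340,190:430],(400,333)),cv2.resize(p[140:340,120:420],(400,333))])[...,::-1])
E
```

```text
0.03 0.0139 574
0.08 0.0144 569
0.12 0.0137 577
0.15 0.0126 56
0.03 0.0099 667
0.08 0.01 627
0.12 0.01 622
0.15 0.0115 54
[-0.06841834  0.20073343] [0.05758559 0.25655592]
mirror [-0.001  -0.0002  0.0001]
pot [-0.      0.0003  0.0001]
swan [-0.0003  0.      0.0003]
case [-0.      0.0001 -0.0001]
jaw [-0.0489  0.1342  0.4154]
[-0.04983598  0.6255211  -0.4586975 ]
```

View pics/c7.png

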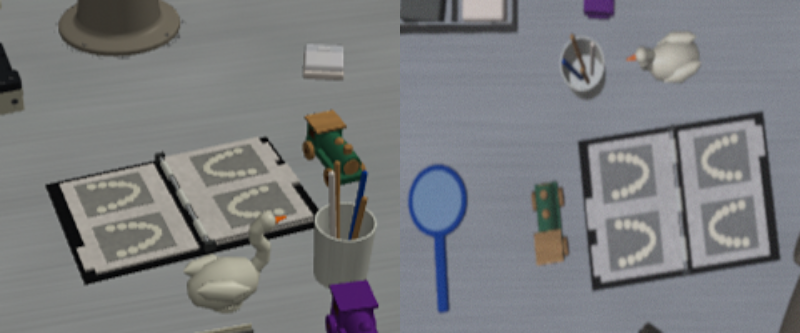

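The leaf lies flat, with even height across it. The loco stands upright on the cart top, clear of the cover. The swan, mirror, case and pot haven't moved. The jaw reading is the arm blocking the view, and nothing went near the jaw.

```bash
python3 -c "
from cell import robot
print(robot.hand_in())"
```

```text
the job is handed in; nothing more can be done
None
```

Handed in at about 15 s of the 64 s allowed: in the final pictures the locomotive stands upright on the cart top clear of the book, the leaf lies flat on the +y page, and the swan, mirror, case and pot read unmoved (the arm hid the jaw in the last check, but nothing went near it).

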